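# Swing the square tin round the corner post of the peg rail

### The job

The square lacquered tin stands past the end of the peg rail with its brass clasp facing away along the line of the rail. Push it, flat on the tiles, against the stout maple corner post at the rail's end so that it swings a quarter turn about the post and comes to stand square and flush against the near side of post and rail, clasp facing out from the rail towards the robot. Leave the round tin and the stoneware bowl where they are.

Things in the scene. Friction and masses are not known exactly. Their poses are not given: they have to be found in the camera images.
- tin: Square red lacquered tin, 96 x 96 mm, 45 mm high, 0.2-0.4 kg; origin: centre of underside, z up. Brass clasp, 18 mm wide, mid -x side: 4 mm proud from 21 mm up to the lid, a strip on the lid. It starts left of the post, clasp (-x) facing the post's +y, side opposite the clasp 5 to 30 mm from the post, which stands 25 to 45 mm off that side's middle, towards the tin's edge farther from the robot.
- post: Fixed maple corner post, 24 mm diameter, 60 mm high, at the left end (seen from the robot) of the fixed steel peg rail; origin: centre of its foot on the tiles, z up. The rail, a bar 24 mm wide, 18 mm high, runs 200 mm from the post's axis along the post's -y; slim pegs on it reach 50 mm. Its near face (-x) is level with the post's. The tin ends against it, +x side to rail, axes parallel.
- round_tin: Round red lacquered tin, 74 mm in diameter and 46 mm high, loose; a bystander. Origin: centre of its underside.
- bowl: Stoneware pinch bowl, rim 86 mm in diameter, 35 mm high, holding two loose amber glass marbles; a bystander. Origin: centre of its underside.

How it is judged:
By the outcome, as a careful person would: the job done as asked, in the order asked, and still so for the second after the job is handed in, with the robot touching nothing.
It also fails if it takes over 42 s, if anything falls off the work surface, if the arm or the gripper's body presses on something with over 40 N, if the wrist force passes 120 N, or if a joint passes its speed limit or range.

### The arm

A 6-joint arm with a two-finger parallel gripper is mounted at the origin on the work surface. World frame = base frame: x ahead of the robot, y to its left, z up, the work surface at z = 0. Lengths are in m, angles in rad, forces in N, time in s.
With the tool pointing down it reaches from about 0.35 to 0.725 m from the base axis. Payload 4.3 kg.
Tool frame: the origin (TCP) lies on the front face of the gripper's body, between the roots of the fingers; the fingertips stand 73 mm ahead of it and the grasp point (between the pads) lies 54 mm ahead of it; z points along the fingers, y is the line along which they close (so a half turn about z gives the same grasp; the last joint's range is limited). The gripper opens to 85 mm and grips with 20 to 120 N. Pads are 22 mm wide; open, the fingers measure 114 mm over their backs; the gripper's body (76 mm by 85 mm) begins 54 mm behind the grasp point. The pads swing forward as they close: fully open they stand 13 mm farther back than shut.
Start: joints at [0.991, 0.377, 0.081, 1.274, 0, 1.46], TCP at [0.26, 0.513, 0.304] pointing down, gripper open.
Joint ranges: [-2.72, 2.72], [-0.84, 1.66], [-1.02, 1.22], [-1.77, 2.12], [-1.37, 1.28], [-3.14, 3.14]. Speed limits (rad/s): [2.57, 2.57, 3.14, 3.14, 3.14, 3.14].

### API

Orientations are given as a rotation vector (axis times angle).
In Python, from workcell import robot, eyes, order, finder gives the robot as it stands.
- The arm moves only by the tool send_rows, never from a script. Its argument "deltas" is a list of rows, each a list of 3 entries, a list of its own where there are three numbers: the closure, from 0 (fully open) to 1 (shut), then the shift along the world's x, y, z normalised to -1 to 1, where 1 is 60 mm, then the turn about the world's z normalised to -1 to 1, where 1 is 0.12 rad. A call has 1 to 20 rows; each row shifts and turns the commanded pose from where the row before left it; what a row does not reach is not made up. A row lasts 1/8 s, in which the tool goes at most 62.5 mm and 10.7 degrees, less where a joint would pass 70% of its speed; a pose out of reach is approached as far as the arm can. A call with a number of a shift or a turn outside -1 to 1 is refused whole. A call with a gripper value outside its range is refused whole. The fingers move at their own pace and stop on an object; "force" is the grip in N (left out, the last holds). Time passes only in rows, so rows that do not move let the fingers close. It gives the time, the measured TCP pose, the force, the opening and the grip force at its end, in the units of the state.
- robot.observe(): the state, without advancing time (a new reading comes with each control period).
- eyes.get_image(name): name is "scene" or "top"; returns (picture, depth): 420x560x3 uint8, red, green, blue; 420x560 float32, m along the optical axis (not along the pixel's ray), 0 where there is no reading.
- eyes.camera_info(name): a dict with "intrinsics" (3x3 intrinsics, pixels), "eye" and "rotation" of the camera in the world. Camera axes: x right, y up, looking along -z (the intrinsics and any distortion apply to the point x, -y, -z); pixel columns grow to the right and rows downward; lengths in m; the calibration is good to about 2 mm. A picture is of the moment at which its call begins. camera_info takes no time and is no camera call.
- order.sign_off(): hands the job in; it is judged then, once.
Trained networks look in the newest picture that a camera, given by its name, has taken for a name from the list of things; names that differ only in an ending like _2 or _b are one class to them, and where a whole thing is asked for, a point or a joint stands for the part that bears it (a point fixed in the world has none). Each returns a list of dicts, best first, with "p" (0 to 1); they miss things now and then, are a little off and sometimes report something else, mostly with a low value. They report only what shows in the picture. A call takes as long as a camera call.
- finder.boxes_of(camera, name): "position" ([x, y, z] in m, in world coordinates, good to about 4 mm: the middle of the surface that is visible of it).
- finder.silhouettes(camera, name): "mask" (420x560 bool, what is visible of it).
- finder.landmark_of(camera, name): "position" ([x, y, z] in m, in world coordinates, good to about 4 mm: a listed point, or the origin of a listed thing).
The state is a dict: "time": time; "qpos": joint angles; "qvel": joint speeds; "joint_torque": joint torques, N m; "eef_pos": TCP position; "tool_rot": TCP orientation; "contact_force": force on the tool from outside, world axes, zero at the start; "moment": the same for the moment, N m; "gripper_width": finger opening in m; "finger_force": force on a finger pad.
Only numpy, scipy, OpenCV 4.12 (cv2) and the standard library are available. Lean on these libraries where they do the work, as an engineer would, in place of code of your own. Each camera call takes 0.05 s, during which the arm holds its last target. There are 200 camera calls.

## Working session

There is one attempt and no reset: what is moved stays moved. The work goes in short steps, Python scripts to look and compute and a tool call to move; the robot and the scene stay as the last step left them, time stands still between calls to the robot, and variables do not carry over. Pictures are saved under pics/ and viewed, at most 10 in all, crops included, and the job is handed in when it is done.

Besides the shell and the picture viewer there is one more tool, called as name(argument=value, ...) on one line, values as JSON. send_rows: Moves the arm, as the interface text tells. Its arguments: {"type":"object","properties":{"deltas":{"type":"array"},"force":{"type":"number"}},"required":["deltas"]}

```bash
mkdir -p pics; cat > h.py <<'E'
import numpy as np, cv2
from workcell import robot, eyes, order, finder
def cloud(name):
    img,d=eyes.get_image(name); c=eyes.camera_info(name); K=np.array(c["intrinsics"])
    v,u=np.mgrid[:d.shape[0],:d.shape[1]]
    P=np.stack([(u-K[0,2])/K[0,0]*d,-(v-K[1,2])/K[1,1]*d,-d],-1)
    W=P@np.array(c["rotation"]).T+np.array(c["eye"]); W[d==0]=np.nan
    return img,W
E
python3 - <<'E'
from h import *
for n in ("top","scene"):
    img,W=cloud(n); cv2.imwrite(f"pics/{n}0.png",img[:,:,::-1])
    print(n,eyes.camera_info(n)["eye"])
    for t in ("tin","post","round_tin","bowl"):
        print(t,[(np.round(r["position"],3),round(r["p"],2)) for r in finder.landmark_of(n,t)[:2]])
        for r in finder.silhouettes(n,t)[:1]:
            m=r["mask"]&np.isfinite(W[...,0]); p=W[m]; z=np.percentile(p[:,2],95)
            tp=p[p[:,2]>z-.006]
            print("  top z",round(z,4),"n",len(tp),"c",np.round(tp.mean(0),3), [np.round(x,3) for x in cv2.minAreaRect(tp[:,:2].astype(np.float32)*1000)])
s=robot.observe(); print(s)
E
```

```text
Traceback (most recent call last):
  File "h.py", line 7, in cloud
    W=P@np.array(c["rotation"]).T+np.array(c["eye"]); W[d==0]=np.nan
      ~~~~~~~~~~~~~~~~~~~~~~~~~~~^~~~~~~~~~~~~~~~~~~
ValueError: operands could not be broadcast together with shapes (420,560) (3,)
```

```bash
python3 -c "
import cv2,numpy as np;cv2.imwrite('pics/both0.png',cv2.resize(np.vstack([cv2.imread('pics/top0.png'),cv2.imread('pics/scene0.png')]),(400,600)) if 0 else cv2.imread('pics/top0.png'))"
```

```text
[ WARN:0@0.008] global loadsave.cpp:275 findDecoder imread_('pics/top0.png'): can't open/read file: check file path/integrity
Traceback (most recent call last):
cv2.error: OpenCV(4.12.0) /io/opencv/modules/imgcodecs/src/loadsave.cpp:1146: error: (-215:Assertion failed) !_img.empty() in function 'imwrite'
```

The rotation is a rotation vector, so I'll convert it.

```bash
sed -i 's/np.array(c\["rotation"\]).T/R.from_rotvec(c["rotation"]).as_matrix().T/; 1a from scipy.spatial.transform import Rotation as R' h.py
cat > look.py <<'E'
from h import *
import sys
tag=sys.argv[1]
for n in ("top","scene"):
    img,W=cloud(n); cv2.imwrite(f"pics/{n}{tag}.png",img[:,:,::-1])
    print(n,eyes.camera_info(n)["eye"],eyes.camera_info(n)["rotation"])
    for t in ("tin","post","round_tin","bowl"):
        print(t,[(np.round(r["position"],3),round(r["p"],2)) for r in finder.landmark_of(n,t)[:2]])
        for r in finder.silhouettes(n,t)[:1]:
            m=r["mask"]&np.isfinite(W[...,0]); p=W[m]
            if len(p)<5: continue
            z=np.percentile(p[:,2],95)
            tp=p[p[:,2]>z-.006]
            print("  top z",round(z,4),"n",len(tp),"c",np.round(tp.mean(0),3), [np.round(x,1) for x in cv2.minAreaRect(tp[:,:2].astype(np.float32)*1000)])
E
python3 look.py 0; python3 -c "
from h import *
s=robot.observe(); print(s)"
```

```text
top [ 0.51072257 -0.05155215  0.93836899] [ 0.07645251 -0.08837933 -1.56141594]
tin [(array([ 0.544,  0.06 , -0.003]), 0.85)]
  top z 0.0498 n 2667 c [0.542 0.06  0.047] [array([542.1,  61.1]), array([95.7, 99.7]), np.float64(15.3)]
post [(array([ 0.591, -0.002,  0.003]), 0.49), (array([ 0.539,  0.057, -0.001]), 0.42)]
  top z 0.0631 n 107 c [ 0.593 -0.005  0.061] [array([593.2,  -5.6]), array([21.9, 19.3]), np.float64(45.1)]
round_tin [(array([ 0.743, -0.136,  0.   ]), 0.96)]
  top z 0.0502 n 1167 c [ 0.741 -0.131  0.048] [array([ 741.6, -130.3]), array([72.6, 71.5]), np.float64(0.3)]
bowl [(array([ 0.719, -0.023,  0.003]), 0.91), (array([0.541, 0.057, 0.   ]), 0.59)]
  top z 0.0373 n 350 c [ 0.719 -0.018  0.036] [array([716.2, -19.4]), array([80. , 81.2]), np.float64(46.3)]
scene [1.24305871 0.27753841 0.60161419] [0.55954611 0.92820464 1.8645037 ]
tin []
  top z 0.0457 n 1284 c [0.548 0.061 0.044] [array([543.3,  61.2]), array([97.7, 99.4]), np.float64(15.4)]
post [(array([ 0.597, -0.009,  0.008]), 0.82), (array([ 0.721, -0.017, -0.001]), 0.58)]
  top z 0.0578 n 55 c [ 0.598 -0.00
[... 393 characters left out ...]
'time': 0.95, 'qpos': array([9.90708099e-01, 3.77289143e-01, 8.09574662e-02, 1.27439910e+00,
       8.57916602e-06, 1.46052297e+00]), 'qvel': array([ 6.75551656e-04, -6.86925537e-05,  5.14897743e-04, -4.79054252e-05,
       -1.15203616e-03, -2.15765265e-04]), 'joint_torque': array([-8.86862654e-04, -4.63521588e+01,  2.70162696e+01,  1.34597212e-04,
       -2.58862556e-04, -2.36007693e-06]), 'eef_pos': array([0.26030034, 0.51272054, 0.30391906]), 'tool_rot': array([7.31211714e-01, 3.05529789e+00, 1.01456714e-04]), 'contact_force': array([-0.09224806, -0.51622975,  0.88764914]), 'moment': array([ 0.03958764, -0.00332908, -0.02346842]), 'finger_force': 0.0, 'gripper_width': 0.08561381539633507}
```

View pics/top0.png

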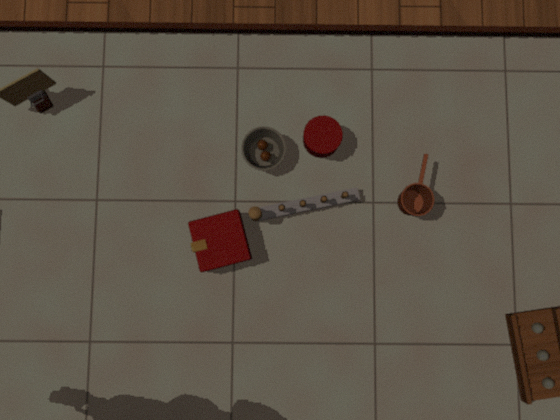

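View pics/scene0.png

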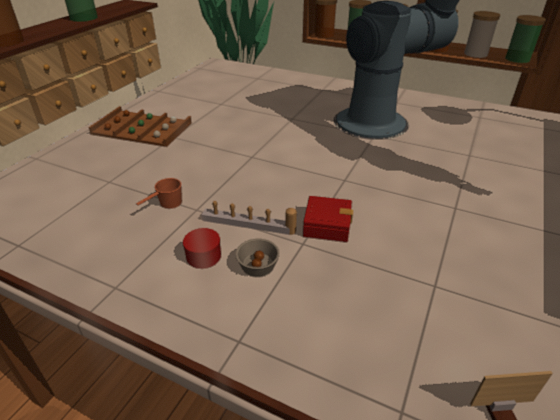

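Top view: the tin is at about (220,241) px with its clasp on the left. The post is at (255,213), and the rail runs right to (361,195). The bowl is at (264,148) and the round tin at (322,136). The scene view agrees. Next I'll measure the rail direction and the tin's yaw.

```bash
cat > fit.py <<'E'
from h import *
def rail():
    out=[]
    for n in ("top","scene"):
        img,W=cloud(n); p=W[np.isfinite(W[...,0])]
        zb=np.median(p[(abs(p[:,0]-.5)<.1)&(abs(p[:,1]+.15)<.1),2])
        q=p-[0,0,zb]
        q=q[(q[:,1]<-.03)&(q[:,1]>-.23)&(q[:,0]>.55)&(q[:,0]<.66)&(q[:,2]>.012)&(q[:,2]<.03)]
        r=cv2.minAreaRect(q[:,:2].astype(np.float32)*1000)
        l=cv2.fitLine(q[:,:2].astype(np.float32),cv2.DIST_HUBER,0,1e-4,1e-4).ravel()
        print(n,"floor",round(zb,4),"n",len(q),r,"line",l,"yaw",np.degrees(np.arctan2(-l[0]/l[1],1)))
        h=p-[0,0,zb]; h=h[(np.hypot(h[:,0]-.594,h[:,1]+.005)<.03)&(h[:,2]>.053)]
        print(" post",cv2.minEnclosingCircle(h[:,:2].astype(np.float32)*1000),h.mean(0))
def tin():
    for n in ("top","scene"):
        img,W=cloud(n)
        for s in finder.silhouettes(n,"tin")[:1]:
            m=s["mask"]&np.isfinite(W[...,0])&(img[...,0]>2.5*img[...,1]) 
            p=W[m]; z=np.percentile(p[:,2],90); p=p[p[:,2]>z-.006]
            print(n,"tin",s["p"],len(p),cv2.minAreaRect(p[:,:2].astype(np.float32)*1000))
if __name__=="__main__": rail(); tin()
E
python3 fit.py
```

```text
top floor 0.0018 n 1035 ((616.674072265625, -114.46614837646484), (24.53816795349121, 177.32940673828125), 12.109414100646973) line [ 0.20304683 -0.979169    0.6104485  -0.09190995] yaw 11.715186
 post ((593.5099487304688, -5.783612251281738), 11.62877082824707) [ 0.59304993 -0.00585827  0.05814261]
scene floor -0.0014 n 712 ((616.2351684570312, -114.88446807861328), (30.029518127441406, 176.7328643798828), 12.463406562805176) line [ 0.2162432  -0.9763395   0.61948735 -0.11032954] yaw 12.488473
 post ((594.1802368164062, -4.629143714904785), 11.522871017456055) [ 0.5964389  -0.00382421  0.05764588]
top tin 0.72 2464 ((542.9385375976562, 58.3324089050293), (93.96963500976562, 93.628173828125), 15.271710395812988)Traceback (most recent call last):
  File "fit.py", line 21, in <module>
    if __name__=="__main__": rail(); tin()
                                     ~~~^^
  File "fit.py", line 19, in tin
    p=W[m]; z=np.percentile(p[:,2],90); p=p[p[:,2]>z-.006]
              ~~~~~~~~~~~~~^^^^^^^^^^^
    return _quantile_unchecked(
        a, q, axis, out, overwrite_input, method, keepdims, weights)
    return _ureduce(a,
                    func=_quantile_ureduce_func,
    ...<5 lines>...
                    overwrite_input=overwrite_input,
                    method=method)
    r = func(a, **kwargs)
    result = _quantile(arr,
                       quantiles=q,
    ...<2 lines>...
                       out=out,
                       weights=wgt)
    slices_having_nans = np.isnan(arr[-1, ...])
                                  ~~~^^^^^^^^^
IndexError: index -1 is out of bounds for axis 0 with size 0
```

```bash
cat > plan.py <<'E'
import numpy as np
post=np.array([594.,-5.]); phi=np.radians(-74.7); psi=np.radians(12.0); c=np.array([543.,58.7])
Rm=lambda a:np.array([[np.cos(a),-np.sin(a)],[np.sin(a),np.cos(a)]])
pt=Rm(phi).T@(post-c); print("post in tin",pt)
w=lambda p:c+Rm(phi)@np.array(p)
print("approach",w((-62,62)),"contact",w((-39,39)),"at post",w((-39+pt[0]-60,39)),"tool y yaw",np.degrees(phi)+45)
s=w((-39+pt[0]-60,39))
prev=s;rows=[]
n=25;d=(psi-phi)/n;print("dyaw row",d, d/.12)
for i in range(1,n+1):
    q=post+Rm(i*d)@(s-post); rows.append(np.round((q-prev)/60,3).tolist()); prev=q
print(rows,"end",prev)
E
python3 plan.py
```

```text
post in tin [74.8998331  32.38371506]
approach [586.44243085 134.86268904] contact [570.32669037 106.60878827] at post [574.25835478  92.23704371] tool y yaw -29.700000000000003
dyaw row 0.060528018459163356 0.5044001538263613
[[-0.097, -0.023], [-0.096, -0.029], [-0.094, -0.034], [-0.092, -0.04], [-0.089, -0.046], [-0.086, -0.051], [-0.083, -0.056], [-0.079, -0.061], [-0.076, -0.066], [-0.071, -0.07], [-0.067, -0.074], [-0.062, -0.078], [-0.058, -0.082], [-0.053, -0.085], [-0.047, -0.088], [-0.042, -0.091], [-0.036, -0.093], [-0.031, -0.095], [-0.025, -0.097], [-0.019, -0.098], [-0.013, -0.099], [-0.007, -0.1], [-0.001, -0.1], [0.005, -0.1], [0.011, -0.099]] end [495.78778454 -19.11155415]
```

send_rows(deltas=[[0.43,[0.302,-0.35,-0.143],-0.75],[0.43,[0.302,-0.35,-0.143],-0.75],[0.43,[0.302,-0.35,-0.143],-0.75],[0.43,[0.302,-0.35,-0.143],-0.75],[0.43,[0.302,-0.35,-0.143],-0.75],[0.43,[0.302,-0.35,-0.143],-0.75],[0.43,[0.302,-0.35,-0.143],-0.75],[0.43,[0.302,-0.35,-0.143],-0.75],[0.43,[0.302,-0.35,-0.143],-0.75],[0.43,[0.302,-0.35,-0.143],-0.75],[0.43,[0.302,-0.35,-0.143],-0.75],[0.43,[0.302,-0.35,-0.143],-0.75],[0.43,[0.302,-0.35,-0.143],-0.75],[0.43,[0.302,-0.35,-0.143],-0.75],[0.43,[0.302,-0.35,-0.143],-0.75],[0.43,[0.302,-0.35,-0.143],-0.75],[0.43,[0.302,-0.35,-0.143],-0.75],[0.43,[0.302,-0.35,-0.143],-0.75],[0.43,[0,0,0],0],[0.43,[0,0,0],0]])

```text
time: 3.75
eef_pos: [0.5861, 0.1351, 0.1495]
tool_rot: [-2.716, -1.578, 0.0]
contact_force: [0.5, 0.2, 0.7]
gripper_width: 0.0484
finger_force: 0.0
```

send_rows(deltas=[[0.43,[0,0,-0.25],0],[0.43,[0,0,-0.25],0],[0.43,[0,0,-0.25],0],[0.43,[0,0,-0.15],0],[0.43,[0,0,-0.12],0],[0.43,[0,0,0],0]])

```text
time: 4.5
eef_pos: [0.5861, 0.1347, 0.0877]
tool_rot: [-2.717, -1.577, 0.001]
contact_force: [1.0, -0.2, -0.5]
gripper_width: 0.0485
finger_force: 0.0
```

```bash
python3 - <<'E'
from h import *
img,W=cloud("top"); a=cv2.resize(img[150:310,130:330],None,fx=3,fy=3)
img2,W=cloud("scene"); b=cv2.resize(img2[150:310,200:400],None,fx=3,fy=3)
a=cv2.resize(np.hstack([a,b]),(800,320))
cv2.imwrite("pics/c1.png",a[:,:,::-1])
E
```

```text
(no output)
```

View pics/c1.png

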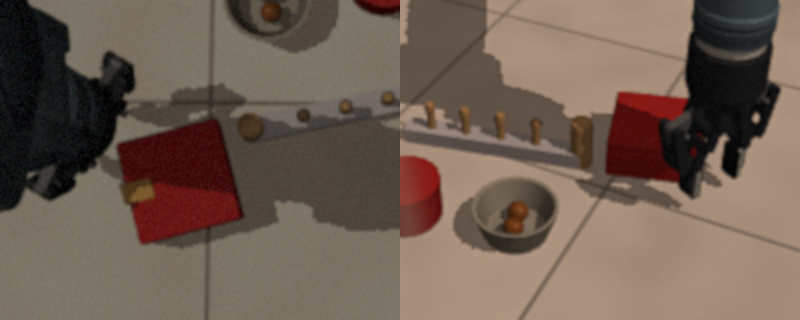

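Left half: the fingertips stand either side of the tin's far-left corner, at about (118,145) px in the crop, clear of the clasp. Next I'll move in to contact, then on to the post.

send_rows(deltas=[[0.43,[-0.067,-0.118,0],0],[0.43,[-0.067,-0.118,0],0],[0.43,[-0.067,-0.118,0],0],[0.43,[-0.067,-0.118,0],0],[0.43,[0.022,-0.08,0],0],[0.43,[0.022,-0.08,0],0],[0.43,[0.022,-0.08,0],0],[0.43,[0,0,0],0]])

```text
time: 5.6
eef_pos: [0.5745, 0.0922, 0.0883]
tool_rot: [-2.717, -1.577, -0.001]
contact_force: [-0.7, 2.5, 1.7]
gripper_width: 0.0487
finger_force: 1.3
```

```bash
python3 - <<'E'
from h import *
print(robot.observe()["eef_pos"],robot.observe()["contact_force"])
img,W=cloud("top"); a=cv2.resize(img[150:310,130:330],None,fx=3,fy=3)
img2,W=cloud("scene"); b=cv2.resize(img2[150:310,200:400],None,fx=3,fy=3)
a=cv2.resize(np.hstack([a,b]),(800,320))
cv2.imwrite("pics/c2.png",a[:,:,::-1])
E
```

```text
[0.57450953 0.0921514  0.08831704] [-0.72986402  2.49164882  1.66183328]
```

View pics/c2.png

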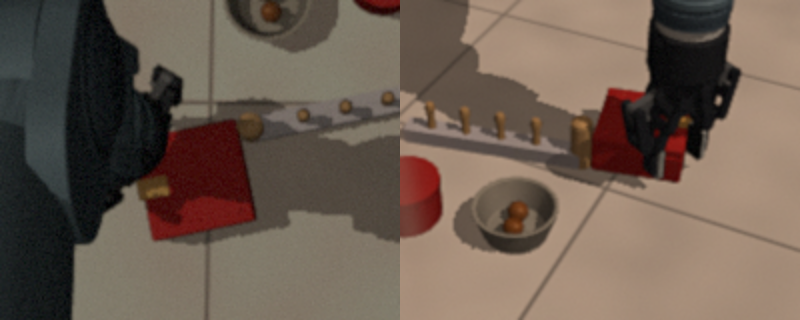

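The tin's far-right edge, at about (240,125) px, now touches the post at (250,127), and the cradle sits on the corner. I'll swing through the first half.

send_rows(deltas=[[0.43,[-0.097,-0.023,0],0.504],[0.43,[-0.096,-0.029,0],0.504],[0.43,[-0.094,-0.034,0],0.504],[0.43,[-0.092,-0.04,0],0.504],[0.43,[-0.089,-0.046,0],0.504],[0.43,[-0.086,-0.051,0],0.504],[0.43,[-0.083,-0.056,0],0.504],[0.43,[-0.079,-0.061,0],0.504],[0.43,[-0.076,-0.066,0],0.504],[0.43,[-0.071,-0.07,0],0.504],[0.43,[-0.067,-0.074,0],0.504],[0.43,[-0.062,-0.078,0],0.504],[0.43,[0,0,0],0]])

```text
time: 7.32
eef_pos: [0.5147, 0.0538, 0.0883]
tool_rot: [1.981, 2.437, -0.002]
contact_force: [-0.9, 0.9, 0.8]
gripper_width: 0.0486
finger_force: 0.2
```

```bash
python3 - <<'E'
from h import *
img,W=cloud("top"); a=cv2.resize(img[150:310,130:330],None,fx=3,fy=3)
img2,W=cloud("scene"); b=cv2.resize(img2[150:310,200:400],None,fx=3,fy=3)
a=cv2.resize(np.hstack([a,b]),(800,320))
cv2.imwrite("pics/c3.png",a[:,:,::-1])
E
```

```text
(no output)
```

View pics/c3.png

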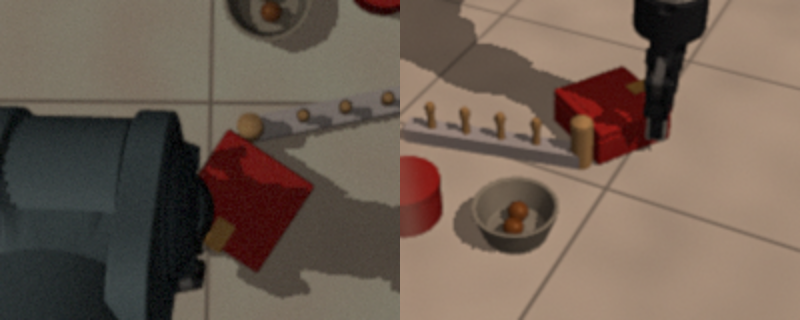

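The tin has turned about 40° and its upper side still touches the post at (250,130) px. I'll do the second half, stopping a row or so short of the end pose.

send_rows(deltas=[[0.43,[-0.058,-0.082,0],0.504],[0.43,[-0.053,-0.085,0],0.504],[0.43,[-0.047,-0.088,0],0.504],[0.43,[-0.042,-0.091,0],0.504],[0.43,[-0.036,-0.093,0],0.504],[0.43,[-0.031,-0.095,0],0.504],[0.43,[-0.025,-0.097,0],0.504],[0.43,[-0.019,-0.098,0],0.504],[0.43,[-0.013,-0.099,0],0.504],[0.43,[-0.007,-0.1,0],0.504],[0.43,[-0.001,-0.1,0],0.504],[0.43,[0.005,-0.1,0],0.504],[0.43,[0,0,0],0]])

```text
time: 9.05
eef_pos: [0.4952, -0.0136, 0.0882]
tool_rot: [-0.988, -2.982, 0.001]
contact_force: [-0.4, 0.1, -0.2]
gripper_width: 0.0482
finger_force: 0.4
```

```bash
python3 - <<'E'
from h import *
img,W=cloud("top"); a=cv2.resize(img[150:310,130:330],None,fx=3,fy=3)
img2,W2=cloud("scene"); b=cv2.resize(img2[150:310,200:400],None,fx=3,fy=3)
a=cv2.resize(np.hstack([a,b]),(800,320))
cv2.imwrite("pics/c4.png",a[:,:,::-1])
for n,im,w in (("top",img,W),("scene",img2,W2)):
    r=finder.silhouettes(n,"tin")
    if r:
        p=w[r[0]["mask"]&np.isfinite(w[...,0])]; z=np.percentile(p[:,2],90); p=p[(p[:,2]>z-.006)&(p[:,2]<.055)]
        print(n,r[0]["p"],len(p),cv2.minAreaRect(p[:,:2].astype(np.float32)*1000))
E
```

```text
top 0.89 954 ((538.5535278320312, -46.71161651611328), (95.25923919677734, 94.88241577148438), 8.681711196899414)
scene 0.94 1057 ((542.433349609375, -45.423404693603516), (115.81788635253906, 95.68354797363281), 12.338284492492676)
```

View pics/c4.png

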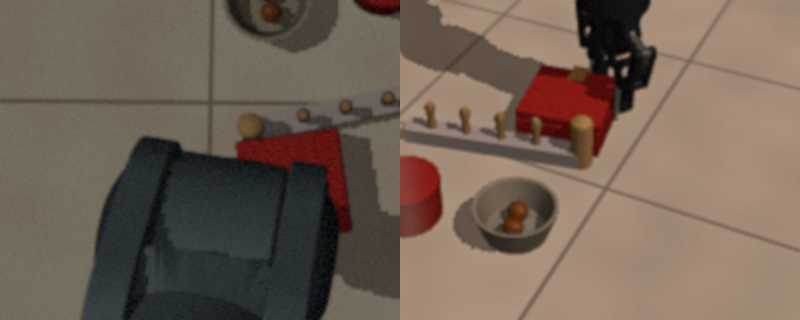

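The tin is now almost against the rail, about 3° short of square. Its far edge runs (237,142) to (335,130) px next to the rail. I'll back out of the corner, turn the tool parallel to the tin's near face, and press it flush with a fingertip either side of the clasp.

send_rows(deltas=[[0.43,[-0.154,0.108,0],0],[0.43,[-0.154,0.108,0],0],[0.43,[-0.154,0.108,0],0],[0.43,[-0.154,0.108,0],0],[0.43,[-0.12,-0.05,0],0.885],[0.43,[-0.12,-0.1,0],0.885],[0.43,[-0.12,-0.2,0],0.885],[0.43,[-0.12,-0.2,0],0.885],[0.43,[-0.07,-0.22,0],0.885],[0.43,[0,-0.22,0],0.885],[0.43,[0,-0.22,0],0.885],[0.43,[0,-0.22,0],0.885],[0.43,[0,0,0],0],[0.43,[0,0,0],0]])

```text
time: 11.0
eef_pos: [0.4249, -0.0727, 0.0883]
tool_rot: [0.329, -3.124, -0.001]
contact_force: [-0.2, 0.2, -0.5]
gripper_width: 0.0487
finger_force: 0.0
```

```bash
cat >> h.py <<'E'
def tin():
    for n in ("top","scene"):
        img,W=cloud(n); r=finder.silhouettes(n,"tin")
        if r:
            p=W[r[0]["mask"]&np.isfinite(W[...,0])]; z=np.percentile(p[:,2],90); p=p[(p[:,2]>z-.006)&(p[:,2]<.055)]
            print(n,round(r[0]["p"],2),len(p),cv2.minAreaRect(p[:,:2].astype(np.float32)*1000))
E
python3 - <<'E'
from h import *
tin(); print(robot.observe()["time"])
E
python3 fit.py 2>/dev/null
```

```text
top 0.7 2711 ((536.99072265625, -46.23213195800781), (98.99568939208984, 95.76175689697266), 8.405840873718262)
scene 0.75 1066 ((537.6798706054688, -45.7425537109375), (102.23934936523438, 95.08560943603516), 8.485442161560059)
11.2
```

send_rows(deltas=[[0.43,[0.098,0.021,0],0],[0.43,[0.098,0.021,0],0],[0.43,[0.098,0.021,0],0],[0.43,[0.098,0.021,0],0],[0.43,[0.098,0.021,0],0],[0.43,[0.098,0.021,0],0],[0.43,[0.098,0.021,0],0],[0.43,[0.098,0.021,0],0],[0.43,[0.098,0.021,0],0],[0.43,[0.033,0.007,0],0],[0.43,[0.033,0.007,0],0],[0.43,[0.025,0.005,0],0],[0.43,[0,0,0],0]])

```text
time: 12.88
eef_pos: [0.4818, -0.0615, 0.0879]
tool_rot: [0.329, -3.12, 0.003]
contact_force: [-5.8, -4.1, 2.4]
gripper_width: 0.0486
finger_force: 2.8
```

```bash
python3 - <<'E'
from h import *
tin()
E
```

```text
top 0.76 918 ((562.168212890625, -41.86753463745117), (51.19610595703125, 96.12350463867188), 7.3666181564331055)
scene 0.7 1089 ((545.1010131835938, -44.21269989013672), (117.45743560791016, 95.77224731445312), 9.591157913208008)
```

send_rows(deltas=[[0.43,[0.02,0.004,0],0],[0.43,[0.02,0.004,0],0],[0.43,[0,0,0],0]])

```text
time: 13.45
eef_pos: [0.4831, -0.0616, 0.0878]
tool_rot: [0.327, -3.118, 0.006]
contact_force: [-8.6, -6.6, 5.2]
gripper_width: 0.0483
finger_force: 4.6
```

```bash
python3 - <<'E'
from h import *
img,W=cloud("top"); a=cv2.resize(img[150:310,170:370],None,fx=3,fy=3)
img2,W=cloud("scene"); b=cv2.resize(img2[150:310,180:380],None,fx=3,fy=3)
a=cv2.resize(np.hstack([a,b]),(800,320))
cv2.imwrite("pics/c5.png",a[:,:,::-1])
tin(); print(robot.observe()["moment"])
E
```

```text
top 0.6 876 ((561.7080688476562, -41.142391204833984), (51.74687194824219, 95.79313659667969), 10.604434967041016)
scene 0.76 1070 ((544.6588134765625, -43.926246643066406), (112.81814575195312, 94.99610900878906), 10.846827507019043)
[-1.27929082  1.3954449  -0.28969654]
```

View pics/c5.png

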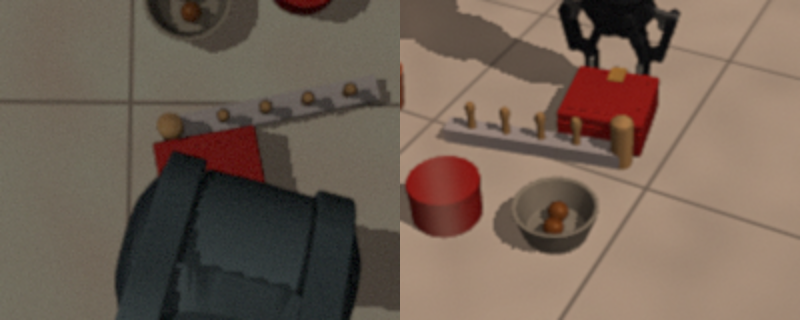

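send_rows(deltas=[[0.43,[-0.03,-0.006,0],0],[0.43,[-0.1,-0.02,0],0],[0.43,[-0.2,-0.04,0],0],[0.43,[-0.2,-0.04,0],0],[0.43,[-0.2,-0.04,0],0],[0.43,[-0.2,-0.04,0],0],[0.43,[-0.1,0,0],0],[0.43,[0,0,0],0]])

```text
time: 14.75
eef_pos: [0.4238, -0.0714, 0.0883]
tool_rot: [0.331, -3.124, -0.0]
contact_force: [-0.3, -0.4, -0.1]
gripper_width: 0.0488
finger_force: 0.0
```

```bash
python3 - <<'E'
from h import *
tin(); tin()
# edge fits: rail near edge and tin far edge in top view, along rail-normal
psi=np.radians(12); n=np.array([np.cos(psi),np.sin(psi)]); t=np.array([-np.sin(psi),np.cos(psi)]); post=np.array([.594,-.005])
for cam in("top","scene"):
    img,W=cloud(cam); r=finder.silhouettes(cam,"tin")[0]["mask"]
    fin=np.isfinite(W[...,0]); P=W[fin]; s=(P[:,:2]-post)@n; l=(P[:,:2]-post)@t; m=r[fin]
    def edge(sel,lo,hi,q):
        L=[];S=[]
        for a in np.arange(lo,hi,.006):
            k=sel&(l>a)&(l<a+.006)
            if k.sum()>3: L.append(a+.003);S.append(np.percentile(s[k],q))
        f=np.polyfit(L,S,1); return "deg off 12: %.1f, at l=-30: %.1f mm"%(-np.degrees(np.arctan(f[0])),1000*np.polyval(f,-.03))
    z=P[:,2]
    tz=np.percentile(z[m],80)
    top=m&(z>tz-.006)
    print(cam,"tin far",edge(top,-.075,.005,98),"near",edge(top,-.075,-.045,2))
    rl=(~m)&(z>.012)&(z<.03)&(abs(s)<.03)
    print("  rail near",edge(rl,-.19,-.09,3),"far",edge(rl,-.19,-.09,97))
img,W=cloud("top"); cv2.imwrite("pics/c6.png",cv2.resize(img[170:290,200:370],None,fx=4.7,fy=4.7,interpolation=cv2.INTER_CUBIC)[:,:,::-1])
E
```

```text
top 0.62 2707 ((538.0003051757812, -45.741737365722656), (99.65191650390625, 95.7788314819336), 10.981711387634277)
scene 0.97 1065 ((545.22802734375, -43.93367385864258), (115.63690948486328, 95.40921020507812), 10.946633338928223)
top 0.77 2708 ((538.1500244140625, -45.56578826904297), (99.23014068603516, 95.94644927978516), 10.577024459838867)
scene 0.66 1086 ((538.2256469726562, -45.4006233215332), (103.7820053100586, 95.29816436767578), 10.39008903503418)
top tin far deg off 12: -0.9, at l=-30: -16.1 mm near deg off 12: 3.2, at l=-30: -108.9 mm
  rail near deg off 12: 0.2, at l=-30: -12.5 mm far deg off 12: 0.1, at l=-30: 10.4 mm
scene tin far deg off 12: -7.5, at l=-30: -8.5 mm near deg off 12: -7.3, at l=-30: -101.2 mm
  rail near deg off 12: -0.7, at l=-30: -8.1 mm far deg off 12: 0.0, at l=-30: 12.0 mm
```

View pics/c6.png

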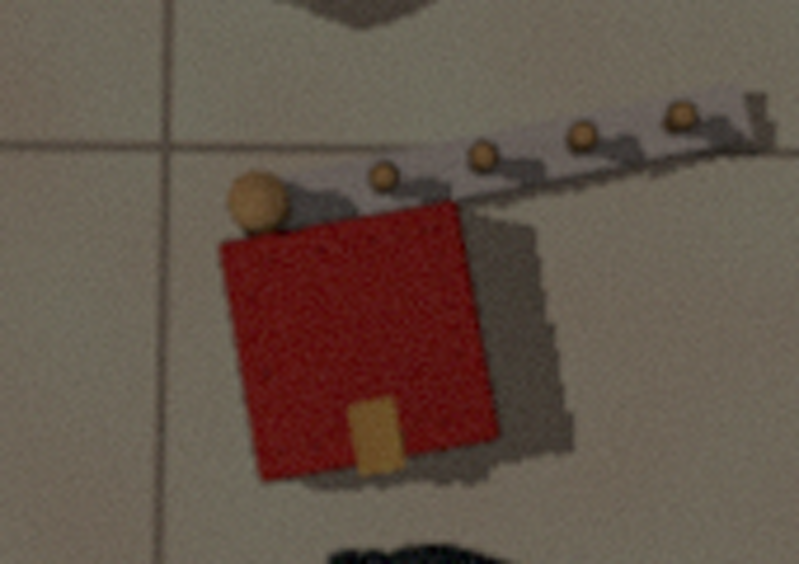

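The tin is about 1° short of square, with a small gap at its right end near (455,205) px. I'll shut the fingers and press on the right half of the near face, clear of the clasp.

send_rows(deltas=[[1,[0.025,-0.116,0.02],0],[1,[0.025,-0.116,0.02],0],[1,[0.025,-0.116,0.02],0],[1,[0.025,-0.116,0.02],0],[1,[0.098,0.021,0],0],[1,[0.098,0.021,0],0],[1,[0.098,0.021,0],0],[1,[0.098,0.021,0],0],[1,[0.098,0.021,0],0],[1,[0.098,0.021,0],0],[1,[0.098,0.021,0],0],[1,[0.098,0.021,0],0],[1,[0.098,0.021,0],0],[1,[0.033,0.007,0],0],[1,[0.033,0.007,0],0],[1,[0.033,0.007,0],0],[1,[0,0,0],0]])

```text
time: 17.52
eef_pos: [0.4884, -0.0869, 0.093]
tool_rot: [0.331, -3.123, 0.001]
contact_force: [-2.8, -2.2, 2.1]
gripper_width: -0.0001
finger_force: 1.4
```

send_rows(deltas=[[1,[0.025,0.005,0],0],[1,[0.025,0.005,0],0],[1,[0,0,0],0]])

```text
time: 17.9
eef_pos: [0.4896, -0.0869, 0.0927]
tool_rot: [0.329, -3.119, 0.004]
contact_force: [-8.1, -5.3, 5.1]
gripper_width: 0.0002
finger_force: 4.3
```

send_rows(deltas=[[1,[0.025,0.005,0],0],[1,[0.025,0.005,0],0],[1,[0,0,0],0]])

```text
time: 18.27
eef_pos: [0.49, -0.0866, 0.0922]
tool_rot: [0.327, -3.113, 0.005]
contact_force: [-13.6, -8.2, 9.2]
gripper_width: 0.0003
finger_force: 7.4
```

Force is rising with almost no motion, so the tin is against the rail. I'll back off, lift and measure.

send_rows(deltas=[[1,[-0.05,-0.01,0],0],[1,[-0.1,-0.02,0],0],[1,[-0.2,-0.04,0],0],[1,[-0.2,-0.04,0],0],[1,[-0.25,-0.05,0.1],0],[1,[-0.25,-0.05,0.3],0],[1,[0,0,0.5],0],[1,[0,0,0],0]])

```text
time: 19.27
eef_pos: [0.433, -0.0988, 0.1494]
tool_rot: [-0.33, 3.12, -0.003]
contact_force: [0.8, 0.1, -0.6]
gripper_width: -0.0002
finger_force: 0.0
```

```bash
python3 - <<'E'
from h import *
tin(); tin()
psi=np.radians(12); n=np.array([np.cos(psi),np.sin(psi)]); t=np.array([-np.sin(psi),np.cos(psi)]); post=np.array([.594,-.005])
img,W=cloud("top"); r=finder.silhouettes("top","tin")[0]["mask"]
fin=np.isfinite(W[...,0]); P=W[fin]; s=(P[:,:2]-post)@n; l=(P[:,:2]-post)@t; m=r[fin]
top=m&(P[:,2]>np.percentile(P[m,2],80)-.006)
for a,sel,q,lo,hi in(("far",top,98,-.075,.005),("rail",(~m)&(P[:,2]>.012)&(P[:,2]<.03)&(abs(s)<.03),3,-.19,-.09)):
    L=np.arange(lo,hi,.006); S=[np.percentile(s[sel&(l>x)&(l<x+.006)],q) for x in L]
    f=np.polyfit(L+.003,S,1); print(a,"yaw",12-np.degrees(f[0]),"at -30",1000*np.polyval(f,-.03))
for x in("round_tin","bowl"): print(x,finder.landmark_of("top",x)[:1])
cv2.imwrite("pics/c7.png",cv2.resize(img[170:290,200:370],None,fx=4.7,fy=4.7,interpolation=cv2.INTER_CUBIC)[:,:,::-1])
E
python3 fit.py 2>/dev/null
```

```text
top 0.59 2671 ((538.66943359375, -45.423561096191406), (98.97048950195312, 95.70551300048828), 12.216513633728027)
scene 0.62 1070 ((548.5146484375, -43.316627502441406), (112.6452865600586, 95.9271011352539), 12.707658767700195)
top 0.72 2638 ((538.9515380859375, -45.30947494506836), (98.59526824951172, 95.37321472167969), 12.750758171081543)
scene 0.86 1096 ((546.2240600585938, -43.24626159667969), (118.24095916748047, 94.53248596191406), 12.149388313293457)
far yaw 11.621512908202543 at -30 -15.140915670830537
rail yaw 11.880213602588606 at -30 -11.941118814347641
round_tin [{'position': [0.7398, -0.1348, -0.0003], 'p': 0.94}]
bowl [{'position': [0.7193, -0.0215, 0.0005], 'p': 0.68}]
```

View pics/c7.png

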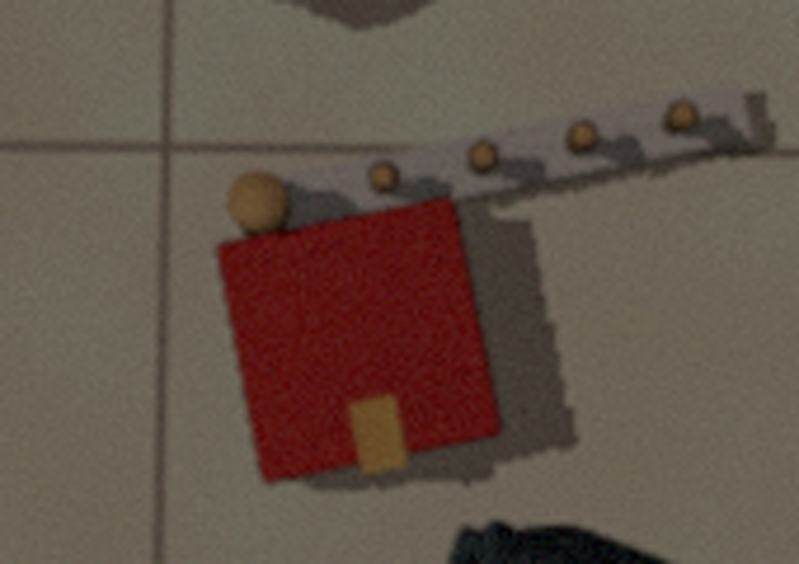

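The tin now reads 12.2° to 12.7° against 11.9° for the rail, and its far edge runs parallel along the rail face. I'll do one last even press with both fingers, so the post end is flush too.

send_rows(deltas=[[0.43,[-0.048,0.228,0],0],[0.43,[-0.048,0.228,0],0],[0.43,[0,0,-0.3],0],[0.43,[0,0,-0.3],0],[0.43,[0,0,-0.3],0],[0.43,[0,0,-0.1],0],[0.43,[0.098,0.021,0],0],[0.43,[0.098,0.021,0],0],[0.43,[0.098,0.021,0],0],[0.43,[0.098,0.021,0],0],[0.43,[0.098,0.021,0],0],[0.43,[0.098,0.021,0],0],[0.43,[0.098,0.021,0],0],[0.43,[0.098,0.021,0],0],[0.43,[0.033,0.007,0],0],[0.43,[0.033,0.007,0],0],[0.43,[0.033,0.007,0],0],[0.43,[0.033,0.007,0],0],[0.43,[0,0,0],0]])

```text
time: 22.3
eef_pos: [0.4814, -0.059, 0.0871]
tool_rot: [-0.331, 3.124, 0.0]
contact_force: [-0.0, -0.1, 0.7]
gripper_width: 0.0489
finger_force: 0.0
```

send_rows(deltas=[[0.43,[0.033,0.007,0],0],[0.43,[0.033,0.007,0],0],[0.43,[0,0,0],0]])

```text
time: 22.68
eef_pos: [0.4834, -0.0583, 0.0867]
tool_rot: [0.331, -3.12, 0.001]
contact_force: [-5.0, -1.2, 3.4]
gripper_width: 0.0488
finger_force: 2.6
```

send_rows(deltas=[[0.43,[0.025,0.005,0],0],[0.43,[0.025,0.005,0],0],[0.43,[0,0,0],0]])

```text
time: 23.05
eef_pos: [0.4837, -0.0579, 0.0861]
tool_rot: [0.329, -3.114, 0.002]
contact_force: [-11.2, -3.8, 6.9]
gripper_width: 0.0486
finger_force: 5.8
```

Firm on both sides. I'll back off, lift clear, check and hand in.

send_rows(deltas=[[0.43,[-0.05,-0.01,0],0],[0.43,[-0.1,-0.02,0],0],[0.43,[-0.2,-0.04,0],0],[0.43,[-0.25,-0.05,0],0],[0.43,[-0.25,-0.05,0.1],0],[0.43,[-0.25,-0.05,0.3],0],[0.43,[0,0,0.5],0],[0.43,[0,0,0],0]])

```text
time: 24.05
eef_pos: [0.4231, -0.0714, 0.1433]
tool_rot: [-0.33, 3.12, -0.003]
contact_force: [0.6, -0.2, -0.1]
gripper_width: 0.0485
finger_force: 0.0
```

```bash
python3 - <<'E'
from h import *
tin(); tin()
for x in("round_tin","bowl"): print(x,finder.landmark_of("top",x)[:1])
img,W=cloud("top"); a=cv2.resize(img[150:310,170:370],None,fx=3,fy=3)
img2,W=cloud("scene"); b=cv2.resize(img2[150:310,180:380],None,fx=3,fy=3)
cv2.imwrite("pics/c8.png",cv2.resize(np.hstack([a,b]),(800,320))[:,:,::-1])
E
```

```text
top 0.94 2712 ((538.5545043945312, -45.42636489868164), (99.45294189453125, 95.76978302001953), 12.207623481750488)
scene 0.93 1099 ((547.9135131835938, -42.96263122558594), (115.11486053466797, 95.45024871826172), 11.44292163848877)
top 0.89 2657 ((539.1246948242188, -45.23395538330078), (97.8008804321289, 95.58615112304688), 12.193525314331055)
scene 0.88 1092 ((545.455078125, -43.8221321105957), (114.69522094726562, 95.51221466064453), 11.79146957397461)
round_tin [{'position': [0.7422, -0.1375, 0.0005], 'p': 0.67}]
bowl [{'position': [0.7203, -0.0211, 0.0043], 'p': 0.56}]
```

View pics/c8.png

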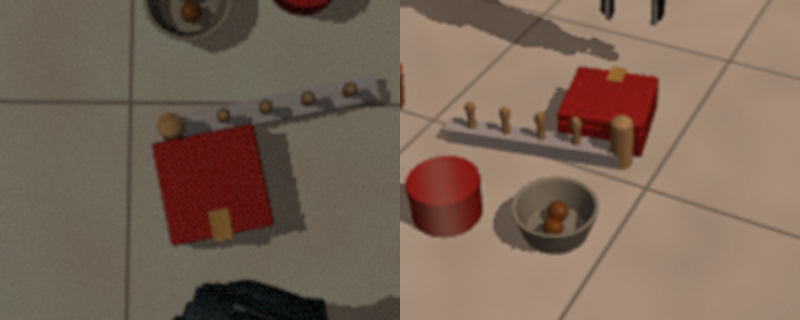

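The tin stands square against post and rail, with its clasp at (220,225) px facing the robot. The round tin and bowl haven't moved, and the gripper is clear.

```bash
python3 -c "
from workcell import order; print(order.sign_off())"
```

```text
the job is handed in; nothing more can be done
None
```

I swung the square tin a quarter turn about the post; by camera it now stands square (within about half a degree) against post and rail, clasp facing the robot, with the round tin and bowl where they were. I handed the job in at about 24 s of the 42 s limit.

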